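Start the disc sander with its dust extraction

ROBOT

A 6-joint arm with a two-finger parallel gripper is mounted at the origin on the work surface. World frame = base frame: x ahead of the robot, y to its left, z up, the work surface at z = 0. Lengths are in mm, angles in rad, forces in N, time in s.
With the tool pointing down it reaches from about 425 to 925 mm from the base axis. Payload 12.5 kg.
Tool frame: the origin (TCP) lies at the very end of the fingers, on their centre line; the grasp point (between the pads) lies 19 mm behind it; z points along the fingers, y is the line along which they close (so a half turn about z gives the same grasp; the last joint's range is limited). The gripper opens to 85 mm and grips with 20 to 120 N. Pads are 22 mm wide; open, the fingers measure 114 mm over their backs; the gripper's body (76 mm by 85 mm) begins 54 mm behind the grasp point. The pads swing forward as they close: fully open they stand 13 mm farther back than shut.
Start: joints at [-1.415, 0.491, 1.559, -0, 1.092, -0.106], TCP at [161.784, -603.714, 231.327] pointing down, gripper open.
Joint ranges: [-3.1, 3.1], [-0.84, 2.19], [0.05, 2.79], [-1.13, 4.28], [0.06, 2.93], [-2.69, 2.69]. Speed limits (rad/s): [2.22, 2.22, 2.79, 3.14, 3.14, 3.14].

INTERFACE

Orientations are given as a unit quaternion [w, x, y, z].
In Python, from cell import arm gives the robot as it stands. Calls block until the motion is done:
- arm.goto(position, orientation): joint-space move of the TCP to a pose.
- arm.move_straight(position, rotation=None, feed=150, max_force=None): straight line of the TCP; rotation=None keeps the orientation; feed is the mean speed in mm/s. With max_force (N) it stops when the force on the tool has changed by that much, and returns True; else False.
- arm.movej(angles): joint-space move.
- arm.move_gripper(opening, grasp_force=None): opening from 0.0 (shut) to 1.0 (fully open); grasp_force is the grip in N (None keeps the last); returns when the fingers have stopped.
- arm.pause(seconds).
- arm.inverse_kinematics(position, orientation): joint angles nearest the present ones, or None.
- arm.get_state(): the state.
- arm.camera(name): name is "scene" or "top"; returns a dict with "pixels" (384x512x3 uint8, red, green, blue), "z_map" (384x512 float32, mm along the optical axis (not along the pixel's ray), 0 where there is no reading), "fovy" (degrees; the focal length in pixels is half the picture's height over the tangent of half this angle, whatever the lens; pixels are square), "cx", "cy" (the principal point, pixels), "rvec" (rotation vector, rad) and "tvec" (3), from world to camera coordinates, as OpenCV has them. Camera axes: x right, y down, z forward; pixel columns grow to the right and rows downward; lengths in mm; the calibration is good to about 2 mm. A picture is of the moment at which its call begins.
A pose or a line that the arm cannot do raises arm.IKError and nothing moves.
- arm.finish_job(): hands the job in; it is judged then, once.
Trained networks look in the newest picture that a camera, given by its name, has taken for a name from the list of things; names that differ only in an ending like _2 or _b are one class to them, and where a whole thing is asked for, a point or a joint stands for the part that bears it (a point fixed in the world has none). Each returns a list of dicts, best first, with "conf" (0 to 1); they miss things now and then, are a little off and sometimes report something else, mostly with a low value. They report only what shows in the picture. A call takes as long as a camera call. They do not tell look-alikes from the thing itself.
- arm.spot_in(camera, name): "location" ([column, row] in pixels, amid what is visible of it).
- arm.tip_of(camera, name): "location" ([column, row] in pixels: a listed point, or the origin of a listed thing).
The state is a dict: "clock": time; "joint_positions": joint angles; "joint_vel": joint speeds; "joint_torque": joint torques, N m; "position": TCP position; "orientation": TCP orientation; "force": force on the tool from outside, world axes, zero at the start; "wrist_torque": the same for the moment, N m; "grip_width": opening from 0.0 (shut) to 1.0 (fully open); "grip_force": force on a finger pad.
Only numpy, scipy, OpenCV 4.12 (cv2) and the standard library are available. Lean on these libraries where they do the work, as an engineer would, in place of code of your own. Each camera call takes 0.05 s, during which the arm holds its last target. There are 200 camera calls.

TASK

Start up the disc sander for dressing bamboo, in the shop's order: first press the big button of the dust extractor's round radio remote, then switch on the sander's wide main rocker on the sloped control box by pressing its raised far half down, then press the plain round start button in fully and let it spring back. Press the remote where it lies, without picking it up or shoving it along the bench, do not press it again once the main rocker is on (that would stop the extractor), and leave the mushroom stop button, the narrow lamp rocker and everything else on the bench alone.

Things in the scene. Friction and masses are not known exactly. Their poses are not given: they have to be found in the camera images.
- station: the sander's grey steel control box, screwed down: 320 mm long (its y), 110 mm deep (its x), 51 mm high at the near edge, 73 mm at the far edge. Origin: centre of its underside, x away from the robot. The top panel slopes 0.2 rad up to the far side; along its middle, left (+y) to right: lamp rocker (y +133 mm), main rocker (+72), start (-2), pilot lamp (-52), mushroom stop (-112)
- main_pivot (a point): fixed point on the panel's surface at the centre of the wide main rocker. x up the slope away from the robot, y to the left, z normal to the panel. The rocker is black, 38 mm long (x), 28 mm wide (y), a shallow V of two flat 19 mm halves; a half that is down lies parallel to the panel, its top 6 mm above this point (the black frame round it is 3 mm high)
- pilot (a point): point on the panel's surface at the centre of the pilot lamp, a small glass lens in a steel ring 27 mm across, 15 mm high; does not move, nothing to press
- main_far (a point): point on the top of the main rocker's far half, 10 mm from its axis; it moves with the rocker. Off, this half stands raised at 0.35 rad and its outer end is 12 mm above the panel. Pressing it down along the panel's normal until it lies flat switches on; it is stiff (about 5 N at this point), does not spring back and stays where it is left
- main (a joint): main rocker: 0 = off (near half down, far half raised), 0.35 rad = on (far half down). Starts off
- start_top (a point): centre of the top of the start button: a plain black round cap 28 mm across in a steel collar 35 mm across; its top stands 14 mm above the panel's surface, the collar 5 mm. Axes of the panel: z is the way out of the panel, press along -z
- start (a joint): start button: 0 = out, 6 mm = fully in; springs back, fully in takes 5 N
- stop_top (a point): centre of the top of the mushroom stop: black head 40 mm across, top 31 mm above the panel, in line with the other controls at the right end, 110 mm from the start button. Leave alone
- stop (a joint): mushroom stop: 0 = out, 5 mm = in (8 N)
- lamp_far (a point): point on the far half of the narrow lamp rocker (22 by 11 mm, black, 61 mm left of the main rocker). Leave alone
- lamp (a joint): lamp rocker: 0 = off, as it starts and must stay; 0.35 rad = on
- remote: the extractor's radio remote: a loose grey plastic puck 72 mm across and 18 mm high, about 0.18 kg, lying flat on the bench beside the control box, on its left or right. Origin at the centre of its underside
- remote_button_top (a point): centre of the top of the remote's one button: black, 38 mm across, on the puck's axis, 26 mm above the bench; z up, press straight down
- remote_button (a joint): remote's button: 0 = out, 5 mm = fully in; springs back, fully in takes 4 N
- mug: white mug with a handle, 76 mm across, 85 mm high, beside the control box on the side where the remote is not; origin at the centre of its underside. Leave alone
- glue: white glue bottle, 60 mm across, 150 mm high, right and beyond the box. Leave alone
- hub1: notched umbrella hub, pale, 40 mm across its teeth, 42 mm high, standing beyond the box. Leave alone
- hub2: notched umbrella hub, pale, 46 mm across its teeth, 50 mm high, left and beyond the box. Leave alone
- handle: bamboo umbrella handle with a hub on it, 360 mm long, lying across the far side of the bench. Leave alone
- sanding_block: cork sanding block 60 x 100 x 32 mm, on the robot's side of the box. Leave alone
Things that resemble listed ones, but are neither listed nor needed, are in the scene too. Of the things that look like the remote, the smallest one is meant.

How it is judged (in metres and radians):
On the way, in this order (a step that is already met when the one before it is completed fails the run):
1. the remote's button is pressed in (value of joint remote_button above 0.0035 m), for 0.04 s.
2. the remote's button is let out again and the main rocker is switched on (value of joint main above 0.25 rad and value of joint remote_button below 0.0015 m), for 0.2 s.
3. the start button is pressed fully in, with the main rocker still on (value of joint start above 0.0045 m and value of joint main above 0.25 rad), for 0.04 s.
At the end, for the whole second after the job is handed in: The main rocker is on (beyond 0.25 of 0.35 rad), start and remote buttons are out again (within 1.5 mm), stop and lamp rocker are as they were, and the remote lies flat and still within 20 mm of where it was (all of step 2 and value of joint each of start, stop below 0.0015 m and value of joint lamp below 0.1 rad and distance of remote from where it was at the start of the episode below 0.02 m and angle between remote's own z axis and vertical below 0.1 rad and linear speed of remote below 0.02 m/s); the robot touches nothing.
It fails at once if the start button is pressed while the main rocker is off (value of joint start above 0.002 m and value of joint main below 0.2 rad).
It fails at once if the remote's button is pressed again once the main rocker is on (value of joint remote_button above 0.002 m and value of joint main above 0.2 rad).
It fails at once if the mushroom stop is pressed or the lamp rocker is switched (value of joint stop above 0.0015 m or value of joint lamp above 0.15 rad).
It fails at once if the remote is picked up, tipped over or shoved more than 20 mm (height (world z) of remote above 0.01 m or angle between remote's own z axis and vertical above 0.25 rad or distance of remote from where it was at the start of the episode above 0.02 m).
It fails at once if a bystander is moved, knocked over or picked up (distance of any of mug, glue, hub1, hub2, handle, sanding_block from where it was at the start of the episode above 0.02 m).
It also fails if it takes over 45 s, if anything falls off the work surface, if the arm or the gripper's body presses on something with over 40 N, if the wrist force passes 120 N, or if a joint passes its speed limit or range.

## Working session

There is one attempt and no reset: what is moved stays moved. The work goes in short steps, each a Python script; the robot and the scene stay as the last script left them, time stands still between calls to the robot, and variables do not carry over. Pictures are saved under pics/ and viewed, at most 10 in all, crops included, and the job is handed in when it is done.

```bash
mkdir -p pics; cat > h.py <<'E'
import numpy as np, cv2
from cell import arm
def cam(n):
    c=arm.camera(n); R=cv2.Rodrigues(np.array(c['rvec'],float))[0]; t=np.array(c['tvec'],float).ravel()
    f=c['pixels'].shape[0]/2/np.tan(np.radians(c['fovy'])/2)
    z=c['z_map']; v,u=np.mgrid[:z.shape[0],:z.shape[1]]
    P=np.stack([(u-c['cx'])*z/f,(v-c['cy'])*z/f,z],-1)
    W=(P-t)@R; W[z==0]=np.nan
    return c,R,t,f,W
def ray(c,R,t,f,uv,h):
    d=R.T@np.array([(uv[0]-c['cx'])/f,(uv[1]-c['cy'])/f,1]); o=-R.T@t
    return o+d*(h-o[2])/d[2]
E
python3 - <<'E'
from h import *
for n in('scene','top'):
    c,R,t,f,W=cam(n); cv2.imwrite(f'pics/{n}0.png',cv2.resize(c['pixels'][:,:,::-1],(800,600),interpolation=cv2.INTER_CUBIC))
    np.savez(f'{n}0.npz',W=W,pix=c['pixels'])
    print(n,'campos',(-R.T@t).round())
    for m in('main_pivot','main_far','start_top','pilot','stop_top','lamp_far','remote_button_top','remote','station','mug'):
        for d in arm.tip_of(n,m)[:4]:
            u=np.array(d['location']); i=np.round(u).astype(int)
            w=W[i[1],i[0]] if 0<=i[1]<384 and 0<=i[0]<512 else None
            print(m,round(d['conf'],2),u.round(1),None if w is None else w.round(1))
E
```

```text
scene campos [1524.   11.  809.]
main_pivot 0.61 [270.9 177.5] [507.1  37.7  67.8]
main_far 0.59 [386.8 193.9] [527.2 361.8  19.9]
main_far 0.56 [270.9 181.2] [512.1  37.6  61.1]
start_top 0.62 [241.6 178.7] [524.7 -42.   79. ]
start_top 0.39 [201.2 172.2] [ 500.6 -155.6   87.9]
pilot 0.89 [223.6 183.4] [524.2 -92.   66.2]
pilot 0.27 [132.8 254. ] [ 737.3 -308.1   12. ]
stop_top 0.63 [200.5 171.6] [ 373.9 -179.3   -1.4]
stop_top 0.48 [273.6 275.4] [ 8.016e+02  3.670e+01 -4.000e-01]
lamp_far 0.56 [134.2 249.9] [ 737.9 -302.8   26.4]
remote_button_top 0.67 [387.5 189.1] [510.8 367.6  24.8]
remote_button_top 0.48 [340.3 172.8] [447.3 240.5  37.8]
remote_button_top 0.29 [133.  249.9] [ 740.7 -304.1   29.1]
remote 0.82 [336.5 185.9] [493.1 223.5  25.2]
remote 0.75 [377.4 164.3] [390.3 361.5  27.9]
remote 0.61 [386.8 197.1] [535.7 360.4  15.9]
station 0.82 [244.6 192.9] [567.7 -33.5  63.9]
station 0.39 [388.2 196.1] [530.7 364.5  15.4]
station 0.22 [138.4 204.7] [ 578.2 -323.6   37.4]
mug 0.74 [139.7 205.7] [ 573.4 -320.5   29.9]
mug 0.39 [241.5 174. ] [459.2 -44.7  49. ]
mug 0.36 [275.2 2
[... 208 characters left out ...]
1   96.2]
main_pivot 0.36 [157.2 155.1] [697.9 316.4  50.5]
main_far 0.55 [244.  214.3] [509.4  33.8  71.5]
start_top 0.39 [268.1 215.1] [506.7 -40.1  75.7]
pilot 0.87 [283.2 211.9] [516.4 -86.3  75.7]
stop_top 0.48 [306.5 213.5] [ 509.6 -154.7   92.3]
lamp_far 0.45 [222.5 210.5] [521.  101.7  72.3]
remote_button_top 0.69 [140.3 211.6] [516.4 368.6  22.3]
remote_button_top 0.54 [183.  233.7] [447.4 225.6  35.6]
remote_button_top 0.16 [266.8 214.9] [506.9 -37.1  73.6]
remote 0.9 [144.4 213.4] [513.1 354.8  25. ]
remote 0.61 [136.1 257.3] [375.2 368.   36.1]
remote 0.58 [182.5 235.6] [441.1 228.   37.9]
station 0.87 [266.8 217.6] [497.4 -37.   77.5]
mug 0.7 [353.8 206.1] [ 544.6 -327.4    7.3]
```

View pics/top0.png

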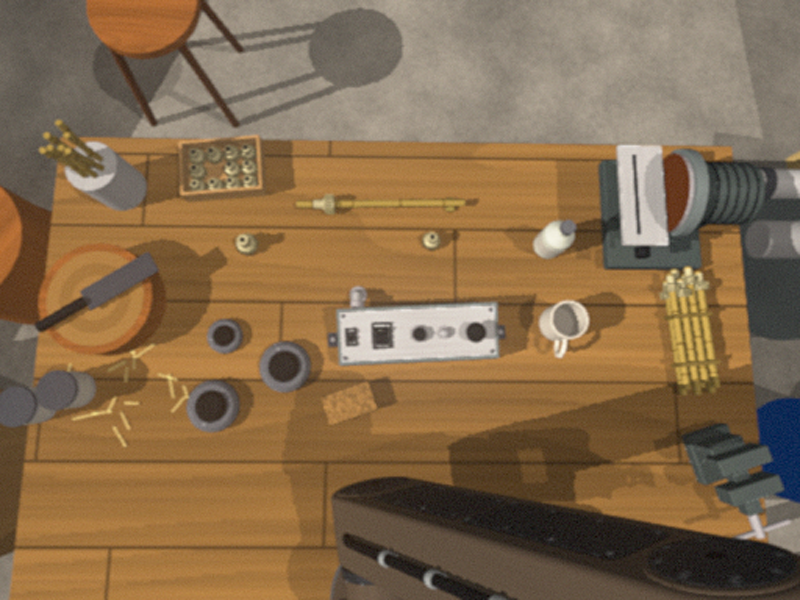

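View pics/scene0.png

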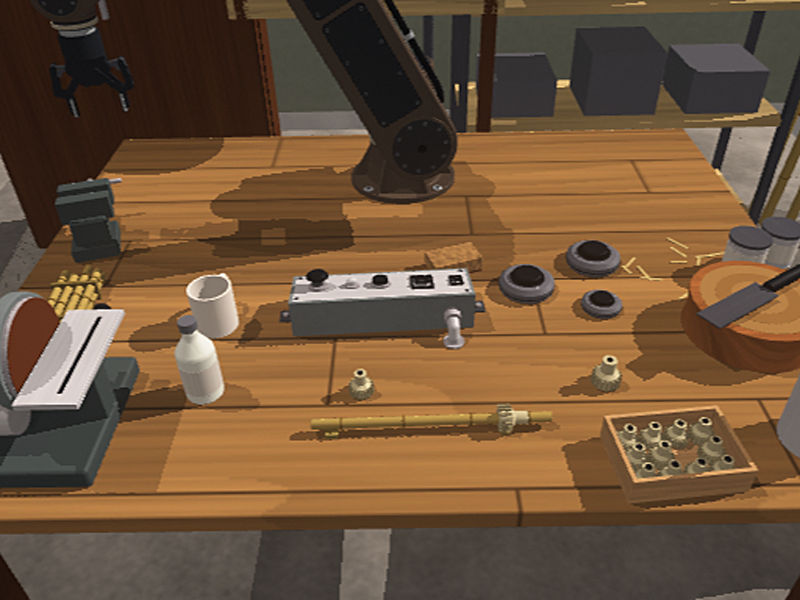

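```bash
python3 - <<'E'
import numpy as np,cv2
d=np.load('top0.npz');W=d['W'];p=d['pix']
# crops: left remotes (120-205,195-275) and box (205-335,190-240)
a=cv2.resize(p[190:280,110:340,::-1],None,fx=3.4,fy=3.4,interpolation=cv2.INTER_CUBIC);cv2.imwrite('pics/crop.png',a)
cand=[(515,368),(447,228),(385,368)]
for x,y in cand:
    m=(np.hypot(W[...,0]-x,W[...,1]-y)<65)&(W[...,2]>8)
    q=W[m];print((x,y),len(q),q.min(0).round(),q.max(0).round(),np.median(q[:,2]).round(1))
    b=m&(p.max(2)<70);q=W[b]
    if len(q):print(' dark',len(q),np.percentile(q,[3,50,97],axis=0).round(1).tolist())
m=(W[...,0]>400)&(W[...,0]<620)&(abs(W[...,1]+35)<175)&(W[...,2]>35)&(W[...,2]<85)
q=W[m];A=np.c_[q[:,:2],np.ones(len(q))]
k=np.ones(len(q),bool)
for _ in range(6):
    s=np.linalg.lstsq(A[k],q[k,2],rcond=None)[0];r=q[:,2]-A@s;k=abs(r)<4
print('plane',s,k.sum(),cv2.minAreaRect(q[k][:,:2].astype(np.float32)))
E
```

```text
(515, 368) 394 [475. 326.   8.] [563. 397.  33.] 19.2
 dark 123 [[492.8, 341.0, 17.5], [509.7, 357.5, 26.0], [525.9, 375.0, 31.0]]
(447, 228) 836 [397. 182.   8.] [496. 284.  44.] 27.1
 dark 276 [[422.4, 205.9, 27.0], [447.3, 230.3, 37.4], [472.5, 255.1, 41.8]]
(385, 368) 855 [322. 324.   8.] [418. 426.  44.] 27.3
 dark 291 [[341.9, 347.4, 26.4], [368.9, 371.1, 37.0], [393.3, 395.3, 41.7]]
plane [ 2.00498720e-01  1.14567664e-02 -3.86591660e+01] 3087 ((513.474853515625, -36.65312194824219), (110.20712280273438, 320.3012390136719), 3.132667064666748)
```

View pics/crop.png

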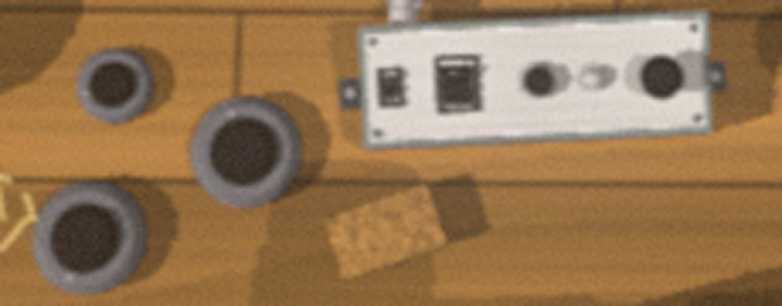

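The top view shows three pucks. The smallest is at about (144,213) in full-resolution pixels, or (225,335) in the enlarged view, which puts it near world (510,357). The box is centred at (513,-37) with a yaw of 0.056. The rocker (245,215), start (269,213) and stop (305,213) sit where the layout says. I'll go to the remote first.

```bash
cat >> h.py <<'E'
from scipy.spatial.transform import Rotation as Ro
yaw=0.0555; RB=Ro.from_euler('z',yaw).as_matrix(); RP=RB@Ro.from_euler('y',-0.2).as_matrix()
C=np.array([513.5,-36.7,62.])            # panel centre
def panel(x,y,z): return C+RP@np.array([x,y,z])
def quat(F):                              # tool z = -F z, tool y = +-F y; nearest joints
    best=None
    for s in(1,-1):
        M=np.c_[-s*F[:,0]*-1 if False else np.cross(s*F[:,1],-F[:,2]),s*F[:,1],-F[:,2]]
        q=Ro.from_matrix(M).as_quat(); q=[q[3],*q[:3]]
        yield q
def best(p,F):
    j0=np.array(arm.get_state()['joint_positions']); o=[]
    for q in quat(F):
        j=arm.inverse_kinematics(list(p),q)
        if j is not None:o.append((abs(np.array(j)-j0).max(),q))
    return min(o)[1]
def st(tag):
    s=arm.get_state();print(tag,round(s['clock'],2),np.round(s['position'],1),'F',np.round(s['force'],1))
E
python3 - <<'E'
import re
s=open('h.py').read().replace("-s*F[:,0]*-1 if False else ","").replace("    best=None\n","");open('h.py','w').write(s)
E
python3 - <<'E'
from h import *
c,R,t,f,W=cam('scene'); print('box lamp check', [ (R@panel(*p)+t) [:2]/(R@panel(*p)+t)[2]*f+[c['cx'],c['cy']] for p in((0,72,6),(0,-2,14),(0,-52,15))])
p=c['pixels']; q=W[(p.max(2)<70)&(np.hypot(W[...,0]-510,W[...,1]-358)<30)&(W[...,2]>15)]
print('scene dark',len(q),np.median(q,axis=0))
b=np.array([509.5,357.5])
arm.move_gripper(0.0)
q=best([*b,120],np.eye(3))
arm.goto([*b,120],q); st('above')
arm.move_straight([*b,32],feed=150)
r=arm.move_straight([*b,20.5],feed=25,max_force=15); st(f'press {r}'); arm.pause(0.1); st('hold')
arm.move_straight([*b,130],feed=150); st('up')
c,R,t,f,W=cam('top'); p=c['pixels']
q=W[(p.max(2)<70)&(np.hypot(W[...,0]-510,W[...,1]-358)<30)&(W[...,2]>15)&(W[...,2]<35)]; print(len(q),q and 0 if len(q)==0 else np.median(q,axis=0))
E
```

```text
box lamp check [array([270.07702796, 178.25627437]), array([243.29268176, 176.98006031]), array([225.14823773, 177.5671478 ])]
scene dark 130 [517.7409795  357.11325483  23.44551464]
above 5.49 [509.9 357.  120.1] F [-1.   0.4 -0.2]
press True 6.75 [509.9 357.8  21.1] F [ 0.3 -0.3  6.4]
hold 6.85 [509.9 357.8  21.1] F [-1.3 -0.5  7.2]
up 7.73 [509.1 357.3 129.1] F [ 0.2  0.9 -0.2]
90 [503.6429379  353.57879406  25.63390566]
```

The remote was pressed to 21.1 mm, which is 4.9 mm in. The box model also agrees with the detections in the scene camera. Next is the rocker.

```bash
python3 - <<'E'
from h import *
P=lambda z:panel(13,72,z)
arm.move_straight([509.5,357.5,180])
q=best(P(100),RP); arm.goto(list(P(100)),q); st('above')
arm.move_straight(list(P(17)))
r=arm.move_straight(list(P(5)),feed=25,max_force=18); st(f'press {r}'); arm.pause(.15)
s=arm.get_state(); print('panel coords',(RP.T@(np.array(s['position'])-C)).round(1))
arm.move_straight(list(P(100))); st('up')
arm.movej([s['joint_positions'][0]+.5]+list(arm.get_state()['joint_positions'])[1:])
c,R,t,f,W=cam('scene'); p=c['pixels']; cv2.imwrite('pics/s1.png',cv2.resize(p[150:215,190:300,::-1],None,fx=7,fy=7,interpolation=cv2.INTER_CUBIC))
E
```

```text
above 9.49 [502.7  35.3 162.5] F [-0.1 -0.3  0.9]
press True 10.68 [522.6  35.7  71.5] F [-2.8 -0.3 10.4]
panel coords [14.7 71.8  6.7]
up 11.6 [502.2  34.8 162. ] F [-0.  -0.  -0.2]
```

View pics/s1.png

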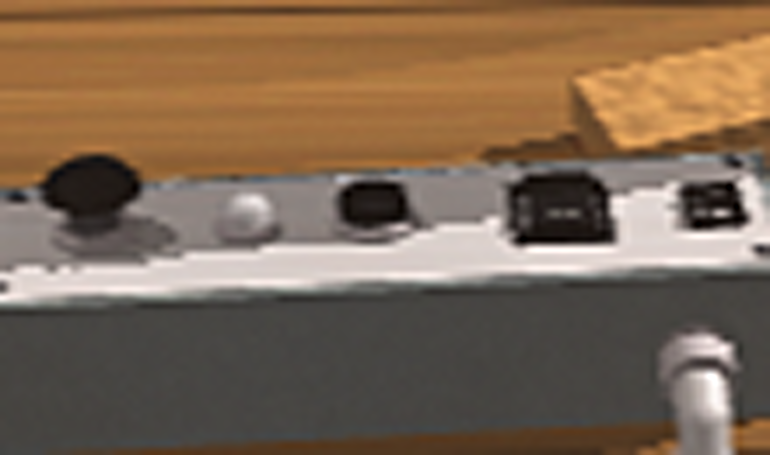

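The rocker at crop (560,205) now shows its near half raised and its far half flat. The stop, start and lamp controls look unchanged. The tool met firm resistance 6.7 mm above the panel, so the rocker is on. I'll press start next.

```bash
python3 - <<'E'
from h import *
P=lambda z:panel(0,-2,z)
q=best(P(100),RP); arm.goto(list(P(100)),q); st('above')
arm.move_straight(list(P(20)))
r=arm.move_straight(list(P(7)),feed=25,max_force=18); st(f'press {r}'); arm.pause(.15); st('hold')
s=arm.get_state(); print('panel coords',(RP.T@(np.array(s['position'])-C)).round(1))
arm.move_straight(list(P(100))); st('up')
j=list(arm.get_state()['joint_positions']); j[0]+=.6; arm.movej(j)
for n,a,b in(('scene',slice(150,215),slice(190,300)),('top',slice(190,280),slice(110,340))):
    p=cam(n)[0]['pixels'][a,b,::-1]; cv2.imwrite(f'pics/{n}2.png',cv2.resize(p,(760,int(760*p.shape[0]/p.shape[1])),interpolation=cv2.INTER_CUBIC))
E
```

```text
above 13.85 [493.7 -39.4 160. ] F [-1.  -0.2  0.3]
press True 15.03 [512.4 -38.8  70.6] F [-4.3  0.3 13.6]
hold 15.18 [512.5 -38.8  70.6] F [-3.9  0.4 13.3]
panel coords [ 0.6 -2.1  8.7]
up 15.94 [493.6 -39.8 159.3] F [-0.5  0.3 -0.2]
```

View pics/scene2.png

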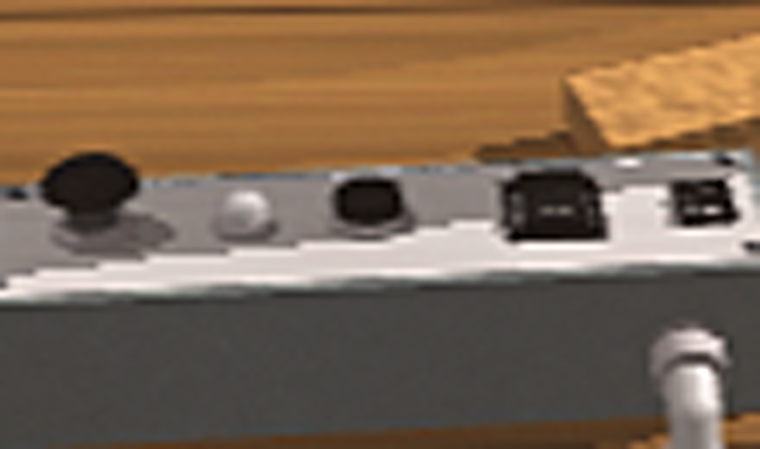

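Start (370,200) has sprung back out and the rocker (555,205) is still on. The steady 14 N during the press, against 5 N for fully in, confirms it reached its stop. The tool is clear of everything, so I'm handing in.

```bash
python3 -c "
from cell import arm
print(arm.finish_job())"
```

```text
the job is handed in; nothing more can be done
None
```

I pressed the remote, switched the main rocker on, then pressed start fully in and let it spring back. The job is handed in at about 17 s of the 45 s limit; the hand-in returned no verdict, so I can't confirm the result.

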